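# Clear the tins and hold the self-closing kit tray at its mark

## Robot

A 6-joint arm with a two-finger parallel gripper is mounted at the origin on the work surface. World frame = base frame: x ahead of the robot, y to its left, z up, the work surface at z = 0. Lengths are in m, angles in degrees, forces in N, time in s.
With the tool pointing down it reaches from about 0.225 to 0.725 m from the base axis. Payload 3.1 kg.
Tool frame: the origin (TCP) lies midway between the tips of the shut fingers; the grasp point (between the pads) lies 19 mm behind it; z points along the fingers, y is the line along which they close (so a half turn about z gives the same grasp; the last joint's range is limited). The gripper opens to 85 mm and grips with 20 to 120 N. Pads are 22 mm wide; open, the fingers measure 114 mm over their backs; the gripper's body (76 mm by 85 mm) begins 54 mm behind the grasp point. The pads swing forward as they close: fully open they stand 13 mm farther back than shut.
Start: joints at [-81.979, 2.75, 5.684, 92.934, 0, 82.678], TCP at [0.139, -0.506, 0.231] pointing down, gripper open.
Joint ranges: [-166.93, 166.93], [-56.73, 111.36], [-69.38, 81.34], [-121.58, 131.49], [-85.45, 84.26], [-180, 180]. Speed limits (degrees/s): [159.86, 159.86, 180, 180, 180, 180].

## Interface

Orientations are given as [roll, pitch, yaw] about the fixed x, y, z axes, in that order (R = Rz(yaw) Ry(pitch) Rx(roll)).
In Python, from station import robot, camera, workorder, look_for, silhouettes, place_of gives the robot as it stands. The module is installed in compiled form; this text tells all that it offers.
- The arm moves only by the shell command python3 -m inch 'ROWS' [FORCE]. ROWS is JSON, a list of rows, each a list of 7 numbers: the turn, a rotation vector about the tool's x, y, z as a fraction of full scale, then the shift along the tool's x, y, z as a fraction of full scale, then the opening, from 0 (shut) to 1 (fully open). In form: [[rx, ry, rz, dx, dy, dz, fingers], ...]. A call has 1 to 8 rows; each row shifts and turns the commanded pose from where the row before left it, along the tool's axes as they then stand; what a row does not reach is not made up. Full scale, the value 1, is 120 mm for a shift and 0.08 rad for a turn. A row lasts 1/10 s, in which the tool goes at most 50 mm and 8.59 degrees, less where a joint would pass 70% of its speed; a pose out of reach is approached as far as the arm can. A call with a number of a shift or a turn outside -1 to 1 is refused whole. A call with a gripper value outside its range is refused whole. The fingers move at their own pace and stop on an object; FORCE is the grip in N (left out, the last holds). Time passes only in rows, so rows that do not move let the fingers close. It gives the time, the measured TCP pose, the force, the opening and the grip force at its end, in the units of the state.
- robot.state(): the state, without advancing time (a new reading comes with each control period).
- camera(name): name is "scene" or "top" or "wrist"; returns a dict with "image" (400x640x3 uint8, red, green, blue), "camera_matrix" (3x3 intrinsics, pixels), "eye" and "rotation" of the camera in the world. Camera axes: x right, y up, looking along -z (the intrinsics and any distortion apply to the point x, -y, -z); pixel columns grow to the right and rows downward; lengths in m; the calibration is good to about 2 mm. A picture is of the moment at which its call begins. There is no depth.
- workorder.finish_job(): hands the job in; it is judged then, once.
Trained networks look in the newest picture that a camera, given by its name, has taken for a name from the list of things; names that differ only in an ending like _2 or _b are one class to them, and where a whole thing is asked for, a point or a joint stands for the part that bears it (a point fixed in the world has none). Each returns a list of dicts, best first, with "confidence" (0 to 1); they miss things now and then, are a little off and sometimes report something else, mostly with a low value. They report only what shows in the picture. A call takes as long as a camera call. They do not tell look-alikes from the thing itself.
- look_for(camera, target): "rect" ([left, top, width, height] as shares, 0 to 1, of the picture: columns of its width, rows of its height, round what is visible of it).
- silhouettes(camera, target): "region" (400x640 bool, what is visible of it) and "rect" ([left, top, width, height] as shares, 0 to 1, of the picture: columns of its width, rows of its height, round what is visible of it).
- place_of(camera, target): "point" ([row, column] as shares, 0 to 1, of the picture: columns of its width, rows of its height: a listed point, or the origin of a listed thing).
The state is a dict: "clock": time; "joints": joint angles; "joint_vel": joint speeds; "tau": joint torques, N m; "position": TCP position; "ee_rot": TCP orientation; "force": force on the tool from outside, world axes, zero at the start; "wrist_torque": the same for the moment, N m; "finger_gap": finger opening in m; "grasp_force": force on a finger pad.
Only numpy, scipy, OpenCV 4.12 (cv2) and the standard library are available. Lean on these libraries where they do the work, as an engineer would, in place of code of your own. Each camera call takes 0.05 s, during which the arm holds its last target. There are 200 camera calls.

## Task

Two steel tins stand in the way of the self-closing cricket tray: stack them squarely and centred on the largest tin, which stays where it stands off to one side, first the middle-sized tin and then the smallest on top of it. Then pull the tray out by its bar handle until its front face is level with the upright blade of the marker on the rail beside it, and finish while still holding the handle there against the spring; leave the spike wrench and the white jar alone.

Things in the scene. Friction and masses are not known exactly. Their poses are not given: they have to be found in the camera images.
- base_tin: the largest closed stainless-steel tin, 70 (x) x 110 (y) x 42 high mm, 0.6 kg, loose, flat top; it stands on the worktop about 0.3 m off to the left or the right of the tray's line. Origin: centre of its underside; z up
- middle_tin: the middle-sized closed steel tin, 60 (x) x 96 (y) x 38 high mm, 0.18 to 0.31 kg, loose, flat top and underside, standing in front of the tray, in the tray's way. Origin: centre of its underside; z up
- small_tin: the smallest closed steel tin, 52 (x) x 80 (y) x 34 high mm, 0.13 to 0.22 kg, loose, flat top and underside, standing in front of the tray, in its way, beside the middle-sized one. Origin: centre of its underside; z up
- tray_handle (a point): the tray's handle: level steel bar 10 mm thick, 120 mm long (along y), 50 mm above the worktop, its centre line 45 mm in front of the tray's front face, open above and below; end legs run back to the face. Origin: middle of the bar; -x is the way the tray pulls out, z up. The front panel's top is 67 mm above the worktop; balls in the tray reach 86 mm, 50 mm or more behind the front face
- tray (a joint): how far the white laminate tray is pulled out, in m: 0 fully in (as at the start), 0.17 its stop. A spring draws it back in with 4.5 N when shut plus 45 N per m of pull (10 N at 0.12), so it closes when let go. Two balls and four bails ride along in its compartments
- tray_edge (a point): the left (+y) end of the tray's front face, half way up the front panel, 37 mm above the worktop, 180 mm to the +y side of the handle's middle; it moves with the tray
- marker: fixed steel marker on the low aluminium rail on the left (+y) side of the tray: a 24 mm square clip, 14 mm high, with a thin upright blade (3 x 18 mm, top at 60 mm), 28 mm left of the end of the front panel. Origin: under the blade's middle, on the worktop; x parallel to the handle's x: the tray is at the mark when tray_edge has x = 0 in this frame (85 to 135 mm of pull)
- spike_wrench: bystander: black plastic spike wrench, 100 (y) x 26 x 12 mm, lying flat in front of the tins, nearer the robot. Origin: centre of its underside
- whitener: bystander: white plastic jar with a grey cap, 52 mm across and 100 mm tall, off to the other side from the largest tin. Origin: centre of its underside
There are look-alikes about, which are no part of the job. Leave any orange or red look-alike of the marker alone. What is shaped like the small_tin but orange or purple is not meant.

How it is judged:
By the outcome, as a careful person would: the job done as asked, in the order asked, and still so for the second after the job is handed in, while the arm keeps its last pose, push and grip.
It also fails if it takes over 72 s, if anything falls off the work surface, if the arm or the gripper's body presses on something with over 40 N, if the wrist force passes 120 N, or if a joint passes its speed limit or range.

## Working session

There is one attempt and no reset: what is moved stays moved. The work goes in short steps, Python scripts to look and compute and a shell command to move; the robot and the scene stay as the last step left them, time stands still between calls to the robot, and variables do not carry over. Pictures are saved under pics/ and viewed, at most 10 in all, crops included, and the job is handed in when it is done.

```bash
mkdir -p pics
cat > h.py <<'E'
import numpy as np, cv2
from station import robot, camera, workorder, look_for, silhouettes, place_of
def ray(c,row,col):
    K=c["camera_matrix"]; d=np.linalg.inv(K)@np.array([col,row,1.]); d=np.array([d[0],-d[1],-d[2]])
    d=np.array(c["rotation"])@d; return np.array(c["eye"]),d/np.linalg.norm(d)
def atz(c,row,col,z):
    e,d=ray(c,row,col); return e+d*(z-e[2])/d[2]
def tri(rs):
    A=np.zeros((3,3));b=np.zeros(3)
    for e,d in rs:
        P=np.eye(3)-np.outer(d,d);A+=P;b+=P@e
    return np.linalg.solve(A,b)
def proj(c,p):
    q=np.array(c["rotation"]).T@(np.array(p)-np.array(c["eye"])); q=np.array([q[0],-q[1],-q[2]]); u=np.array(c["camera_matrix"])@q; return u[1]/u[2],u[0]/u[2]
E
python3 - <<'E'
from h import *
print(robot.state())
np.set_printoptions(precision=4,suppress=True)
cs={}
for n in("scene","top"):
    c=cs[n]=camera(n); cv2.imwrite(f"pics/{n}0.png",c["image"][:,:,::-1]); print(n,c.keys(),c["eye"],np.array(c["camera_matrix"]).tolist())
for t in["base_tin","middle_tin","small_tin","tray_handle","tray_edge","marker","spike_wrench","whitener"]:
    P={}
    for n in cs:
        P[n]=place_of(n,t)
        for o in P[n][:3]: 
            r,k=o["point"];print(t,n,round(o["confidence"],2),int(r*400),int(k*640),atz(cs[n],r*400,k*640,0))
    if P["scene"] and P["top"]:
        print("  tri",tri([ray(cs[n],P[n][0]["point"][0]*400,P[n][0]["point"][1]*640) for n in cs]))
E
```

```text
{'clock': 0.0, 'joints': array([-8.19792665e+01,  2.79271792e+00,  5.59023622e+00,  9.29357851e+01,
       -1.43007462e-03,  8.26771478e+01]), 'joint_vel': array([-0.01081557, -0.00627485,  0.08561501,  0.12014802,  0.00746973,
       -0.0756332 ]), 'tau': array([ 4.49129247e-04, -3.38776159e+01,  3.20017040e+01,  2.00458209e-02,
       -8.80659513e-05,  4.79262837e-06]), 'position': array([ 0.13880511, -0.50565766,  0.23010675]), 'ee_rot': array([-1.79862679e+02, -1.62050958e-02,  1.53435680e+01]), 'force': array([ 0.69885564,  0.14936789, -0.34016256]), 'wrist_torque': array([-0.00812292, -0.02237094, -0.02692683]), 'grasp_force': 0.0, 'finger_gap': 0.08563984853243273}
scene dict_keys(['image', 'camera_matrix', 'eye', 'rotation']) [1.104  0.5336 0.778 ] [[454.5120008741451, 0.0, 323.30805091392193], [0.0, 454.5120008741451, 200.22774721308568], [0.0, 0.0, 1.0]]
top dict_keys(['image', 'camera_matrix', 'eye', 'rotation']) [ 0.3816 -0.0133  0.8354] [[366.5056652133384, 0.0, 319.32178956810606], [0.0, 366.5056652133384, 202.93517996414226], [0.0, 0.0, 1.0]]Traceback (most recent call last):
  File "<stdin>", line 12, in <module>
  File "h.py", line 7, in atz
    e,d=ray(c,row,col); return e+d*(z-e[2])/d[2]
                                            ~^^^
IndexError: invalid index to scalar variable.
```

Run:
```python
from h import *
for n in("scene","top"): print(n,camera(n)["rotation"])
```

```text
scene [ 47.32480598  -0.94377825 132.06828216]
top [ 10.62263423   2.25212593 -88.56896546]
```

View pics/top0.png

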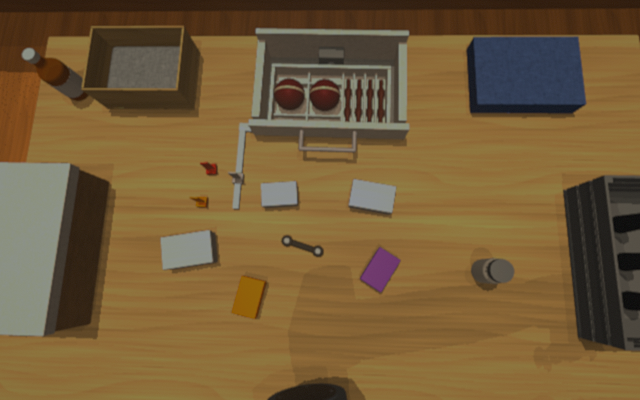

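View pics/scene0.png

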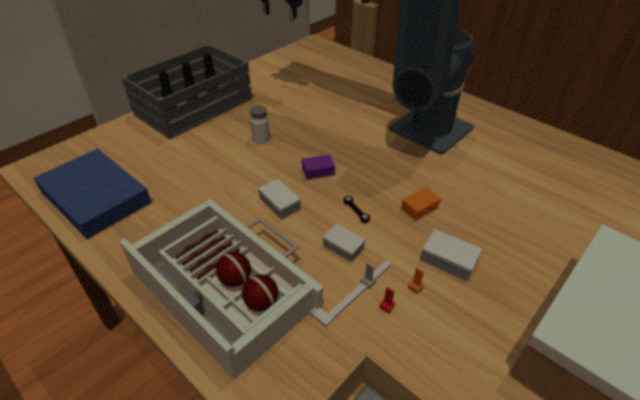

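```bash
sed -i 's/^def ray/from scipy.spatial.transform import Rotation as _R\nfrom scipy.optimize import minimize\ndef cam(n):\n    c=dict(camera(n)); c["rotation"]=_R.from_euler("xyz",c["rotation"],degrees=True).as_matrix(); return c\ndef ray/' h.py
cat >> h.py <<'E'
np.set_printoptions(precision=4,suppress=True)
def hull(c,p,s):
    x,y,a,z=p; R=_R.from_euler("z",a).as_matrix()
    P=[proj(c,R@np.array([i*s[0]/2,j*s[1]/2,k*s[2]])+[x,y,z]) for i in(-1,1) for j in(-1,1) for k in(0,1)]
    return cv2.convexHull(np.float32([(q[1],q[0]) for q in P]))
def iou(c,m,p,s):
    f=4; h=hull(c,p,s); y,x=np.where(m); x0,y0,x1,y1=x.min()-15,y.min()-15,x.max()+16,y.max()+16
    x0=max(x0,0);y0=max(y0,0)
    M=cv2.resize(m[y0:y1,x0:x1].astype(np.uint8),None,fx=f,fy=f,interpolation=0)
    B=np.zeros_like(M); cv2.fillPoly(B,[np.int32(np.round(((h[:,0]-[x0,y0]+.5)*f-.5)))],1)
    return (M&B).sum()/max(1,(M|B).sum())
def fitbox(views,p0,s,freez=False):
    best=None
    for a in np.radians([-20,-10,0,10,20]):
        g=lambda q:-sum(iou(c,m,[q[0]/100+p0[0],q[1]/100+p0[1],q[2]/5,p0[2]+(q[3]/100 if freez else 0)],s) for c,m in views)
        r=minimize(g,[0,0,a*5]+([0] if freez else []),method="Nelder-Mead",options=dict(initial_simplex=None,xatol=.01,fatol=1e-4,maxiter=200))
        if best is None or r.fun<best.fun: best=r
    q=best.x; return [q[0]/100+p0[0],q[1]/100+p0[1],np.degrees(q[2]/5),p0[2]+(q[3]/100 if freez else 0)],-best.fun/len(views)
S=dict(base_tin=(.07,.11,.042),middle_tin=(.06,.096,.038),small_tin=(.052,.08,.034))
E
cat > m.py <<'E'
from h import *
cs={n:cam(n) for n in("scene","top")}
for t in["base_tin","middle_tin","small_tin","tray_handle","tray_edge","marker","spike_wrench","whitener"]:
    for n in cs:
        for o in place_of(n,t)[:4]:
            r,k=o["point"];print(t,n,round(o["confidence"],2),int(r*400),int(k*640),atz(cs[n],r*400,k*640,0))
for t,px in [("base_tin",[(187,250),(451,253)]),("middle_tin",[(372,196),(280,197)]),("small_tin",[(279,194),(344,242)])]:
    v=[]
    for n,(a,b) in zip(("top","scene"),px):
        for o in silhouettes(n,t):
            if o["region"][b,a]: v.append((cs[n],o["region"])); break
    p0=atz(cs["top"],px[0][1],px[0][0],.03); p0[2]=0
    print(t,len(v),p0,*[fitbox(w,p0,S[t]) for w in ([x] for x in v)],fitbox(v,p0,S[t],True))
E
python3 m.py
```

```text
base_tin scene 0.69 258 445 [0.4244 0.3057 0.    ]
base_tin top 0.8 249 193 [0.4227 0.3105 0.    ]
middle_tin scene 0.82 204 278 [ 0.5556 -0.0946  0.    ]
middle_tin top 0.58 199 372 [ 0.5485 -0.0989  0.    ]
small_tin scene 0.93 170 319 [ 0.3875 -0.1092  0.    ]
small_tin scene 0.84 209 418 [0.3333 0.1739 0.    ]
small_tin scene 0.77 245 340 [0.554  0.1088 0.    ]
small_tin scene 0.74 140 257 [ 0.4087 -0.335   0.    ]
small_tin top 0.91 269 376 [ 0.3888 -0.1076  0.    ]
small_tin top 0.85 296 252 [0.3227 0.1675 0.    ]
small_tin top 0.68 196 278 [0.5502 0.1182 0.    ]
tray_handle scene 0.68 141 259 [ 0.4078 -0.3288  0.    ]
tray_handle scene 0.63 231 276 [ 0.6255 -0.0297  0.    ]
tray_handle top 0.8 149 325 [0.6677 0.011  0.    ]
tray_edge scene 0.61 295 324 [0.6822 0.1737 0.    ]
tray_edge top 0.57 130 248 [0.7138 0.1993 0.    ]
tray_edge top 0.23 269 484 [ 0.3949 -0.3444  0.    ]
marker scene 0.81 306 384 [0.6191 0.2788 0.    ]
marker scene 0.74 289 414 [0.5427 0.3006 0.    ]
marker scene 0.55 286 367 [0.6039 0.2247 0.    ]
marker top 0.57 179 237 [0.5902 0.218  0.    ]
marker top
[... 1044 characters left out ...]
)], np.float64(0.8867604400415959)) ([np.float64(0.5498315763867824), np.float64(-0.09512232581952428), np.float64(-9.500319470613718), np.float64(6.300764424775139e-06)], np.float64(0.9117186659665755))
small_tin 2 [0.5509 0.1138 0.    ] ([np.float64(0.5509153252657477), np.float64(0.11376673019914132), np.float64(6.462532542548443), np.float64(0.0)], np.float64(0.8989965239063422)) ([np.float64(0.5509151043001096), np.float64(0.11376906344395582), np.float64(6.815500685871129), np.float64(0.0)], np.float64(0.8456520537343136)) ([np.float64(0.550926664596695), np.float64(0.11379729147264692), np.float64(6.661398876225592), np.float64(-2.719771144184053e-06)], np.float64(0.8716364089868396))
```

View pics/c1.png

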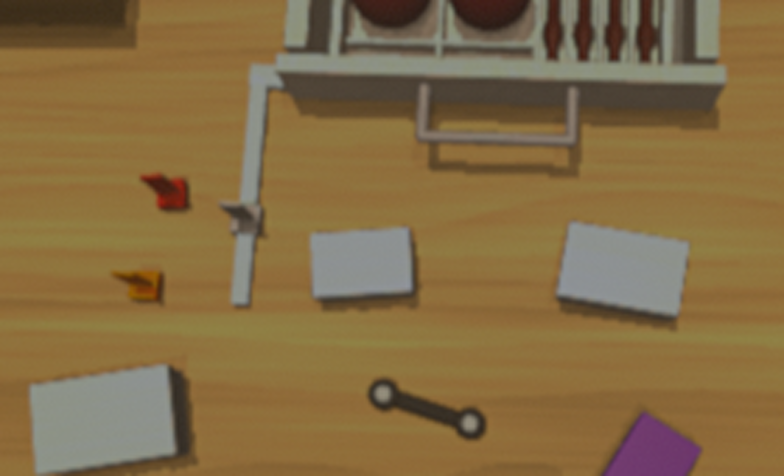

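```bash
cat > plan.py <<'E'
# python3 plan.py x y z yaw fingers [speed m/row]: rows from present pose to target (tool down), tool axes
import sys,json; from h import *
x,y,z,yaw,f=map(float,sys.argv[1:6]); v=float(sys.argv[6]) if len(sys.argv)>6 else .048
s=robot.state(); p=s["position"]; R=_R.from_euler("xyz",s["ee_rot"],degrees=True); T=_R.from_euler("xyz",[180,0,yaw],degrees=True)
w=(R.inv()*T).as_rotvec(); d=np.array([x,y,z])-p
n=int(max(1,np.ceil(np.linalg.norm(d)/v),np.ceil(np.abs(w).max()/.08)))
rows=[]
for i in range(n):
    rows.append([round(float(q),3)+0. for q in [*(w/n/.08),*(R.inv().apply(d/n)/.12)]]+[f]); R=R*_R.from_rotvec(w/n)
print(n,"joints",s["joints"].round(1))
for i in range(0,n,8): print(json.dumps(rows[i:i+8]))
E
python3 plan.py .50 -.094 .23 81 1
```

```text
Traceback (most recent call last):
  File "plan.py", line 4, in <module>
    s=robot.state(); p=s["position"]; R=_R.from_euler("xyz",s["ee_rot"],degrees=True); T=_R.from_euler("xyz",[180,0,yaw],degrees=True)
                                        ^^
NameError: name '_R' is not defined
```

```bash
sed -i 's/_R\b/Rot/g' h.py plan.py; python3 plan.py .50 -.094 .23 81 1
```

```text
15 joints [-82.    2.8   5.7  92.9  -0.   82.7]
[[0.0, 0.0, -0.955, 0.254, -0.168, 0.001, 1.0], [0.0, 0.0, -0.955, 0.266, -0.148, 0.001, 1.0], [0.0, 0.0, -0.955, 0.277, -0.127, 0.001, 1.0], [0.0, 0.0, -0.955, 0.286, -0.106, 0.001, 1.0], [0.0, 0.0, -0.955, 0.293, -0.084, 0.001, 1.0], [0.0, 0.0, -0.955, 0.298, -0.061, 0.001, 1.0], [0.0, 0.0, -0.955, 0.302, -0.038, 0.001, 1.0], [0.0, 0.0, -0.955, 0.304, -0.015, 0.001, 1.0]]
[[0.0, 0.0, -0.955, 0.304, 0.008, 0.001, 1.0], [0.0, 0.0, -0.955, 0.303, 0.032, 0.001, 1.0], [0.0, 0.0, -0.955, 0.3, 0.055, 0.001, 1.0], [0.0, 0.0, -0.955, 0.294, 0.077, 0.001, 1.0], [0.0, 0.0, -0.955, 0.288, 0.1, 0.001, 1.0], [0.0, 0.0, -0.955, 0.279, 0.121, 0.001, 1.0], [0.0, 0.0, -0.955, 0.269, 0.142, 0.001, 1.0]]
```

```bash
python3 -m inch '[[0,0,-0.95,0.25,-0.17,0,1],[0,0,-0.95,0.27,-0.15,0,1],[0,0,-0.95,0.28,-0.13,0,1],[0,0,-0.95,0.29,-0.11,0,1],[0,0,-0.95,0.29,-0.08,0,1],[0,0,-0.95,0.3,-0.06,0,1],[0,0,-0.95,0.3,-0.04,0,1],[0,0,-0.95,0.3,-0.02,0,1]]' && python3 -m inch '[[0,0,-0.95,0.3,0.01,0,1],[0,0,-0.95,0.3,0.03,0,1],[0,0,-0.95,0.3,0.05,0,1],[0,0,-0.95,0.29,0.08,0,1],[0,0,-0.95,0.29,0.1,0,1],[0,0,-0.95,0.28,0.12,0,1],[0,0,-0.95,0.27,0.14,0,1],[0,0,0,0,0,0,1]]'
cat > w.py <<'E'
import sys; from h import *
c=cam("wrist"); print(c["eye"],c["rotation"][:,2]); cv2.imwrite(sys.argv[1],c["image"][:,:,::-1])
for t,p0,a in [("base_tin",(.4234,.3121,0),9.5),("middle_tin",(.5522,-.0943,0),-9),("small_tin",(.5542,.115,0),4.7)]:
    r,k=proj(c,[p0[0],p0[1],.03]); print(t,round(r),round(k))
    if not(0<r<400 and 0<k<640): continue
    for o in silhouettes("wrist",t):
        m=o["region"]; y,x=np.where(m)
        print("  sil",round(o["confidence"],2),round(y.mean()),round(x.mean()),m.sum())
        if abs(y.mean()-r)+abs(x.mean()-k)<60:
            full=y.min()>1 and x.min()>1 and y.max()<398 and x.max()<638
            p,q=fitbox([(c,m)],np.array(p0),S[t]); print("  fit",np.array(p),round(float(q),3),"whole",full)
E
python3 w.py pics/w1.png
```

```text
clock: 3.05
position: [0.332, -0.2842, 0.2315]
ee_rot: [180.0, 0.0, 50.3]
force: [0.6, -0.9, -1.1]
finger_gap: 0.0855
grasp_force: 0.0
clock: 3.85
position: [0.5013, -0.0911, 0.2308]
ee_rot: [180.0, -0.1, 81.0]
force: [-0.0, -0.6, -0.9]
finger_gap: 0.0856
grasp_force: 0.0
[ 0.5135 -0.0093  0.3729] [0.0496 0.3132 0.9484]
base_tin -280 148
middle_tin 172 357
  sil 0.6 170 357 3934
  fit [ 0.5511 -0.0934 -9.1925  0.    ] 0.97 whole True
  sil 0.6 99 532 23538
small_tin -26 337
```

```bash
python3 plan.py .5515 -.094 .08 81 1
```

```text
4 joints [-18.2   0.3   3.1  92.9  -0.   81.1]
[[-0.003, 0.001, -0.014, 0.017, 0.108, 0.315, 1.0], [-0.003, 0.001, -0.014, 0.017, 0.107, 0.315, 1.0], [-0.003, 0.001, -0.014, 0.017, 0.107, 0.315, 1.0], [-0.003, 0.001, -0.014, 0.017, 0.107, 0.315, 1.0]]
```

View pics/w1.png

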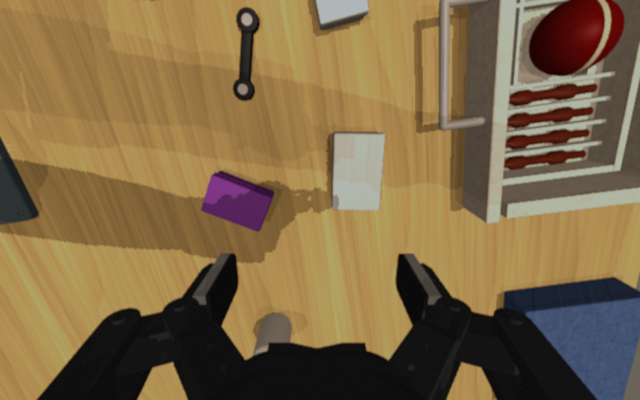

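```bash
python3 -m inch '[[0,0,0,0.02,0.11,0.31,1],[0,0,0,0.02,0.11,0.31,1],[0,0,0,0.02,0.11,0.32,1],[0,0,0,0.02,0.1,0.32,1],[0,0,0,0,0,0,1]]' && python3 plan.py .5515 -.094 .007 81 1 .02
```

```text
clock: 4.45
position: [0.5471, -0.093, 0.0734]
ee_rot: [-179.3, -0.1, 80.5]
force: [-0.1, -0.3, -0.8]
finger_gap: 0.0855
grasp_force: 0.0
4 joints [-16.6   9.3  -5.3  76.1  -0.   82.9]
[[-0.038, -0.004, -0.025, -0.001, 0.011, 0.138, 1.0], [-0.038, -0.004, -0.025, -0.001, 0.011, 0.138, 1.0], [-0.038, -0.004, -0.025, -0.001, 0.01, 0.138, 1.0], [-0.038, -0.004, -0.025, -0.001, 0.01, 0.138, 1.0]]
```

```bash
python3 -m inch '[[0,0,0,0,0,0,1],[0,0,0,0,0,0,1],[0,0,0,0,0,0,1]]' && python3 plan.py .5515 -.094 .007 81 1 .02
```

```text
clock: 4.75
position: [0.5533, -0.0941, 0.0834]
ee_rot: [179.7, 0.0, 80.6]
force: [0.5, 0.4, -0.6]
finger_gap: 0.0857
grasp_force: 0.0
4 joints [-16.5   8.8  -4.6  76.2  -0.   82.9]
[[0.016, 0.002, -0.021, 0.0, -0.005, 0.159, 1.0], [0.016, 0.002, -0.021, 0.0, -0.004, 0.159, 1.0], [0.016, 0.002, -0.021, 0.0, -0.004, 0.159, 1.0], [0.016, 0.002, -0.021, 0.0, -0.004, 0.159, 1.0]]
```

```bash
python3 -m inch '[[0,0,-0.06,0,0,0.1,1],[0,0,0,0,0,0.14,1],[0,0,0,0,0,0.14,1],[0,0,0,0,0,0.1,1],[0,0,0,0,0,0.07,1],[0,0,0,0,0,0.04,1],[0,0,0,0,0,0,1],[0,0,0,0,0,0,1]]' && python3 plan.py .5515 -.094 .007 81 1 .02
```

```text
clock: 5.55
position: [0.5523, -0.0932, 0.0098]
ee_rot: [179.9, 0.0, 80.9]
force: [-0.4, -0.5, -1.3]
finger_gap: 0.0856
grasp_force: 0.0
1 joints [-16.4  11.8  -9.9  68.2   0.   82.6]
[[0.012, 0.001, -0.013, -0.007, -0.005, 0.024, 1.0]]
```

```bash
python3 -m inch '[[0,0,0,0,0,0.015,0],[0,0,0,0,0,0,0],[0,0,0,0,0,0,0],[0,0,0,0,0,0,0],[0,0,0,0,0,0,0],[0,0,0,0,0,0,0],[0,0,0,0,0,0,0],[0,0,0,0,0,0,0]]' 45
```

```text
clock: 6.35
position: [0.5524, -0.0933, 0.0082]
ee_rot: [179.9, 0.0, 80.9]
force: [0.1, 0.4, 5.3]
finger_gap: 0.0594
grasp_force: 51.7
```

```bash
python3 -m inch '[[0,0,0,0,0,-0.1,0],[0,0,0,0,0,-0.3,0],[0,0,0,0,0,-0.35,0],[0,0,0,0,0,-0.35,0],[0,0,0,0,0,-0.35,0],[0,0,0,0,0,-0.15,0]]' && python3 plan.py .45 .17 .2 99.5 0
```

```text
clock: 6.95
position: [0.5528, -0.0934, 0.2039]
ee_rot: [179.7, 0.0, 80.9]
force: [1.2, -0.1, -2.8]
finger_gap: 0.0589
grasp_force: 51.0
6 joints [-16.4   7.5   7.6  89.9   0.   82.6]
[[0.01, 0.003, -0.675, 0.339, -0.199, 0.004, 0.0], [0.01, 0.003, -0.675, 0.349, -0.18, 0.005, 0.0], [0.01, 0.003, -0.675, 0.358, -0.161, 0.005, 0.0], [0.01, 0.003, -0.675, 0.366, -0.141, 0.005, 0.0], [0.01, 0.003, -0.675, 0.373, -0.121, 0.005, 0.0], [0.01, 0.003, -0.675, 0.379, -0.101, 0.005, 0.0]]
```

```bash
python3 -m inch '[[0,0,-0.3,0.17,-0.1,0,0],[0,0,-0.67,0.34,-0.19,0,0],[0,0,-0.68,0.35,-0.17,0,0],[0,0,-0.68,0.36,-0.15,0,0],[0,0,-0.68,0.37,-0.13,0,0],[0,0,-0.67,0.37,-0.11,0,0],[0,0,-0.3,0.15,-0.04,0,0],[0,0,-0.07,0.04,0,0,0]]' && python3 -m inch '[[0,0,0,0,0,0,0],[0,0,0,0,0,0,0],[0,0,0,0,0,0,0],[0,0,0,0,0,0,0]]' && python3 w.py pics/w2.png
python3 - <<'E'
from h import *
s=robot.state();print(s["position"],s["ee_rot"]); c=cam("wrist")
for o in silhouettes("wrist","middle_tin"):
    y,x=np.where(o["region"]);print(o["confidence"],y.mean(),x.mean(),y.min(),y.max(),x.min(),x.max())
E
```

```text
clock: 7.75
position: [0.4483, 0.1705, 0.1986]
ee_rot: [-179.8, -0.0, 99.8]
force: [-0.1, -0.9, -3.0]
finger_gap: 0.0591
grasp_force: 50.9
clock: 8.15
position: [0.451, 0.1676, 0.1993]
ee_rot: [-180.0, 0.0, 99.4]
force: [-0.8, -0.0, -2.8]
finger_gap: 0.0595
grasp_force: 50.9
[0.4372 0.2495 0.3412] [-0.0509  0.3147  0.9478]
base_tin 39 313
  sil 0.87 48 313 7190
  fit [0.423  0.3129 9.7421 0.    ] 0.989 whole False
  sil 0.3 284 538 12111
  sil 0.16 227 400 1788
middle_tin 362 356
  sil 0.32 158 446 649
small_tin 236 392
  sil 0.78 158 210 3924
  sil 0.68 227 400 1672
  fit [0.5521 0.1157 4.4266 0.    ] 0.555 whole True
[0.4508 0.1681 0.1995] [-179.9981   -0.0005   99.4442]
0.84 257.7833527086724 316.63273657289005 175 350 247 388
```

View pics/w2.png

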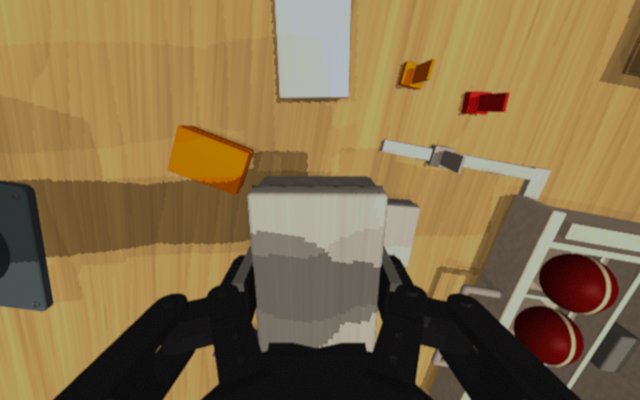

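```bash
python3 -m inch '[[0,0,0,-0.1,0,-0.1,0],[0,0,0,-0.2,0,-0.2,0],[0,0,0,-0.1,0,-0.1,0],[0,0,0,0,0,0,0],[0,0,0,0,0,0,0],[0,0,0,0,0,0,0],[0,0,0,0,0,0,0]]' && python3 w.py pics/w3.png
python3 - <<'E'
from h import *
c=cam("wrist"); s=robot.state();p=s["position"];R=Rot.from_euler("xyz",s["ee_rot"],degrees=True);print(p,s["ee_rot"])
im=cv2.cvtColor(c["image"],cv2.COLOR_RGB2GRAY).astype(int)
print(im[165:205,317].tolist()); print(im[215,235:275].tolist(),im[215,365:405].tolist())
for r,dz in((177,-.0082),(193,.0298)):
    for k in(260,317,380): print(r,k,R.inv().apply(atz(c,r,k,p[2]+dz)-p))
E
```

```text
clock: 9.15
position: [0.4578, 0.1217, 0.2463]
ee_rot: [-179.9, -0.0, 99.5]
force: [0.2, 0.2, -3.1]
finger_gap: 0.0587
grasp_force: 51.0
[0.4441 0.2036 0.3882] [-0.0501  0.3142  0.948 ]
base_tin 1 315
  sil 0.87 29 315 3896
  fit [ 0.4227  0.3134 10.101   0.    ] 0.983 whole False
  sil 0.37 258 316 21654
middle_tin 315 353
  sil 0.96 258 317 21300
small_tin 190 387
  sil 0.73 180 391 1820
  fit [0.5536 0.1162 5.1406 0.    ] 0.672 whole True
  sil 0.73 116 220 3235
  sil 0.48 323 254 37
[0.4583 0.1215 0.2471] [-179.956    -0.0033   99.5317]
[131, 131, 131, 131, 132, 132, 132, 132, 133, 136, 121, 92, 69, 64, 66, 67, 68, 67, 68, 67, 65, 72, 78, 80, 82, 87, 91, 103, 127, 151, 165, 172, 176, 179, 180, 180, 179, 180, 180, 180]
[84, 85, 90, 91, 90, 89, 90, 88, 86, 87, 88, 86, 85, 101, 144, 164, 173, 178, 177, 177, 178, 177, 177, 177, 177, 177, 178, 177, 178, 178, 178, 178, 178, 178, 178, 178, 178, 178, 178, 177] [175, 175, 175, 177, 177, 179, 178, 178, 178, 178, 179, 182, 183, 183, 183, 183, 183, 183, 181, 175, 165, 157, 167, 173, 173, 172, 172, 172, 173, 174, 172, 172, 172, 172, 172, 170, 157, 144, 141, 144]
177 260 [ 0.0462 -0.0319  0.0082]
177 317 [ 0.0462 -0.0002  0.0082]
177 380 [0.0462 0.0348 0.0082]
193 260 [ 0.0486 -0.0243 -0.0298]
193 317 [ 0.0486 -0.0002 -0.0298]
193 380 [ 0.0486  0.0264 -0.0298]
```

```bash
python3 -m inch '[[0,0,0,0.2,0,0.1,0],[0,0,0,0.25,0,0.15,0],[0,0,0,0.2,0,0.1,0],[0,0,0,0.05,0,0.05,0],[0,0,0,0,0,0,0],[0,0,0,0,0,0,0],[0,0,0,0,0,0,0],[0,0,0,0,0,0,0]]' && python3 w.py pics/w4.png;  python3 plan.py .423 .3125 .12 99.8 0
```

```text
clock: 10.2
position: [0.4454, 0.2034, 0.2004]
ee_rot: [179.9, 0.0, 99.4]
force: [0.3, -0.2, -2.3]
finger_gap: 0.0591
grasp_force: 50.8
[0.4313 0.2853 0.3423] [-0.053   0.3142  0.9479]
base_tin 79 313
  sil 0.67 72 312 8465
  fit [0.4229 0.3125 9.3852 0.    ] 0.979 whole True
middle_tin 380 354
  sil 0.84 258 317 21614
small_tin 261 389
  sil 0.82 188 213 3627
  sil 0.62 242 399 937
  fit [0.5527 0.1147 4.4608 0.    ] 0.364 whole True
3 joints [16.7 -2.9 -3.5 89.3 -0.  97.3]
[[0.003, 0.0, -0.025, 0.308, -0.011, 0.222, 0.0], [0.003, 0.0, -0.025, 0.308, -0.01, 0.222, 0.0], [0.003, 0.0, -0.025, 0.308, -0.009, 0.222, 0.0]]
```

```bash
python3 -m inch '[[0,0,0,0.15,0,0.1,0],[0,0,-0.04,0.3,-0.01,0.2,0],[0,0,0,0.3,-0.01,0.2,0],[0,0,0,0.14,-0.01,0.12,0],[0,0,0,0.04,0,0.05,0],[0,0,0,0,0,0,0],[0,0,0,0,0,0,0],[0,0,0,0,0,0,0]]' && python3 plan.py .4229 .3131 .052 99.6 0
```

```text
clock: 11.2
position: [0.4238, 0.313, 0.1206]
ee_rot: [179.9, -0.0, 99.6]
force: [0.3, -1.2, -2.4]
finger_gap: 0.0591
grasp_force: 50.8
2 joints [ 29.2   3.1  -6.6  80.2  -0.  109.6]
[[0.015, -0.002, 0.0, 0.001, -0.004, 0.286, 0.0], [0.015, -0.002, 0.0, 0.001, -0.004, 0.286, 0.0]]
```

```bash
python3 -m inch '[[0.02,0,0,0,-0.008,0.1,0],[0,0,0,0,0,0.18,0],[0,0,0,0,0,0.14,0],[0,0,0,0,0,0.08,0],[0,0,0,0,0,0.05,0],[0,0,0,0,0,0,0],[0,0,0,0,0,0,0],[0,0,0,0,0,0,0]]' && python3 plan.py .4229 .3131 .0500 99.6 0
```

```text
clock: 12.0
position: [0.4223, 0.3138, 0.0543]
ee_rot: [180.0, -0.0, 99.7]
force: [-0.4, -0.2, -1.3]
finger_gap: 0.0594
grasp_force: 50.8
1 joints [ 29.3   5.  -12.3  72.7   0.  109.6]
[[0.006, -0.009, 0.018, -0.007, 0.004, 0.036, 0.0]]
```

```bash
python3 -m inch '[[0,0,0,-0.006,0.004,0.012,0],[0,0,0,0,0,0.012,0],[0,0,0,0,0,0.008,0],[0,0,0,0,0,0,0],[0,0,0,0,0,0,0]]'
```

```text
clock: 12.5
position: [0.4225, 0.3129, 0.0502]
ee_rot: [-180.0, -0.0, 99.7]
force: [-1.1, -0.8, 3.4]
finger_gap: 0.0592
grasp_force: 51.5
```

```bash
python3 -m inch '[[0,0,0,0,0,0,0.8],[0,0,0,0,0,0,1],[0,0,0,0,0,0,1],[0,0,0,0,0,0,1]]' && python3 -m inch '[[0,0,0,0,0,-0.05,1],[0,0,0,0,0,-0.2,1],[0,0,0,0,0,-0.35,1],[0,0,0,0,0,-0.35,1],[0,0,0,0,0,-0.25,1],[0,0,0,0,0,-0.05,1],[0,0,0,0,0,0,1],[0,0,0,0,0,0,1]]'
cat > st.py <<'E'
import sys; from h import *
c=cam("wrist"); cv2.imwrite(sys.argv[1],c["image"][:,:,::-1])
for t,z in (("middle_tin",.042),("base_tin",0),("small_tin",.08)):
    r0,k0=proj(c,[.4229,.3127,z+.03])
    for o in silhouettes("wrist",t):
        m=o["region"]; y,x=np.where(m)
        if abs(y.mean()-r0)+abs(x.mean()-k0)<80:
            p,q=fitbox([(c,m)],np.array([.4229,.3127,z]),S[t]); print(t,o["confidence"],np.array(p),round(float(q),3))
E
python3 st.py pics/s1.png; python3 plan.py .53 .115 .2 94.7 1
```

```text
clock: 12.9
position: [0.4221, 0.3127, 0.0491]
ee_rot: [-179.9, 0.0, 99.7]
force: [-0.6, 1.0, 0.1]
finger_gap: 0.0853
grasp_force: 0.0
clock: 13.7
position: [0.4218, 0.3124, 0.1979]
ee_rot: [-179.8, 0.0, 99.7]
force: [-0.4, -0.2, -1.4]
finger_gap: 0.0854
grasp_force: 0.0
middle_tin 0.64 [0.4217 0.3128 9.1489 0.042 ] 0.971
base_tin 0.82 [  0.3889   0.3905 -80.2157   0.    ] 0.308
5 joints [ 29.2   2.7   1.7  89.4   0.  109.5]
[[-0.013, 0.004, 0.217, -0.354, 0.123, -0.005, 1.0], [-0.013, 0.004, 0.217, -0.352, 0.129, -0.005, 1.0], [-0.013, 0.004, 0.217, -0.35, 0.135, -0.005, 1.0], [-0.013, 0.004, 0.217, -0.348, 0.142, -0.005, 1.0], [-0.013, 0.004, 0.217, -0.345, 0.148, -0.005, 1.0]]
```

View pics/s1.png

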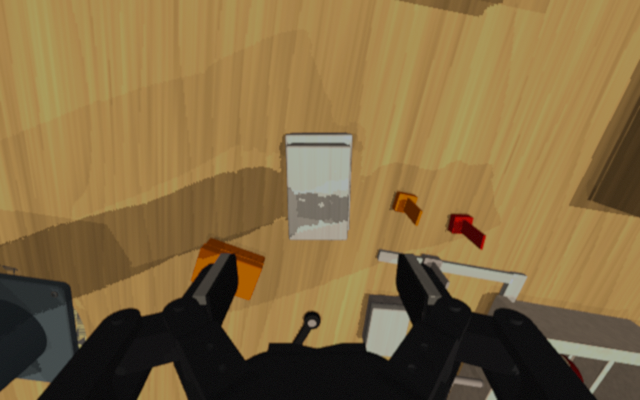

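```bash
python3 plan.py .5535 .115 .2 94.7 1 .042 | tail -1 >/dev/null; python3 -m inch '[[0,0,0.1,-0.18,0.08,0,1],[0,0,0.22,-0.35,0.16,0,1],[0,0,0.22,-0.35,0.17,0,1],[0,0,0.22,-0.34,0.17,0,1],[0,0,0.22,-0.34,0.18,0,1],[0,0,0.11,-0.17,0.1,0,1],[0,0,0,0,0,0,1],[0,0,0,0,0,0,1]]' && python3 -m inch '[[0,0,0,0,0,0,1],[0,0,0,0,0,0,1]]' && python3 w.py pics/w5.png; python3 plan.py .553 .115 .06 94.7 1
```

```text
clock: 14.7
position: [0.5517, 0.1204, 0.198]
ee_rot: [-179.8, -0.0, 94.6]
force: [0.2, 0.4, -0.2]
finger_gap: 0.0854
grasp_force: 0.0
clock: 14.9
position: [0.5516, 0.1218, 0.199]
ee_rot: [-179.9, -0.0, 94.8]
force: [1.0, -0.2, 0.6]
finger_gap: 0.0856
grasp_force: 0.0
[0.5446 0.2046 0.3409] [-0.0241  0.3176  0.9479]
base_tin -26 197
middle_tin 331 305
  sil 0.71 13 189 2375
small_tin 188 319
  sil 0.66 119 118 4760
  sil 0.58 184 319 3199
  fit [0.5534 0.1165 4.7078 0.    ] 0.964 whole True
  sil 0.5 323 225 52
3 joints [ 5.6  8.6  8.3 89.8 -0.  90.8]
[[-0.006, 0.0, 0.006, -0.019, 0.002, 0.387, 1.0], [-0.006, 0.0, 0.006, -0.019, 0.002, 0.387, 1.0], [-0.006, 0.0, 0.006, -0.019, 0.002, 0.387, 1.0]]
```

```bash
python3 -m inch '[[0,0,0,-0.02,0.005,0.15,1],[0,0,0,-0.02,0.005,0.3,1],[0,0,0,-0.006,0,0.35,1],[0,0,0,0,0,0.3,1],[0,0,0,0,0,0.2,1],[0,0,0,0,0,0.1,1],[0,0,0,0,0,0.06,1],[0,0,0,0,0,0,1]]' && python3 -m inch '[[0,0,0,0,0,0,1],[0,0,0,0,0,0.05,1],[0,0,0,0,0,0.04,1],[0,0,0,0,0,0.02,1],[0,0,0,0,0,0,1],[0,0,0,0,0,0,1],[0,0,0,0,0,0,1]]'
```

```text
clock: 15.85
position: [0.5536, 0.1154, 0.0239]
ee_rot: [-179.9, 0.0, 94.7]
force: [-0.1, -1.0, 0.6]
finger_gap: 0.0855
grasp_force: 0.0
clock: 16.55
position: [0.5538, 0.1152, 0.0108]
ee_rot: [-179.9, 0.0, 94.7]
force: [-0.5, 0.3, 0.1]
finger_gap: 0.0855
grasp_force: 0.0
```

Slightly lower, then grip and lift.

```bash
python3 -m inch '[[0,0,0,0,0,0.03,1],[0,0,0,0,0,0,0],[0,0,0,0,0,0,0],[0,0,0,0,0,0,0],[0,0,0,0,0,0,0],[0,0,0,0,0,0,0],[0,0,0,0,0,0,0],[0,0,0,0,0,0,0]]' 45 && python3 -m inch '[[0,0,0,0,0,-0.1,0],[0,0,0,0,0,-0.3,0],[0,0,0,0,0,-0.35,0],[0,0,0,0,0,-0.35,0],[0,0,0,0,0,-0.35,0],[0,0,0,0,0,-0.15,0],[0,0,0,0,0,-0.05,0],[0,0,0,0,0,0,0]]' && python3 plan.py .447 .20 .21 99.6 0 .04
```

```text
clock: 17.35
position: [0.5539, 0.1152, 0.0073]
ee_rot: [-179.9, 0.0, 94.7]
force: [0.9, 0.1, 0.7]
finger_gap: 0.0509
grasp_force: 49.9
clock: 18.15
position: [0.5542, 0.1153, 0.2059]
ee_rot: [-180.0, 0.0, 94.7]
force: [1.0, -0.3, -1.7]
finger_gap: 0.0512
grasp_force: 49.8
4 joints [ 5.   8.7  9.2 90.5 -0.  90.3]
[[-0.002, 0.0, -0.268, 0.194, -0.208, -0.009, 0.0], [-0.002, 0.0, -0.268, 0.199, -0.204, -0.009, 0.0], [-0.002, 0.0, -0.268, 0.203, -0.2, -0.009, 0.0], [-0.002, 0.0, -0.268, 0.207, -0.195, -0.009, 0.0]]
```

```bash
python3 -m inch '[[0,0,-0.13,0.1,-0.1,0,0],[0,0,-0.27,0.2,-0.2,0,0],[0,0,-0.27,0.2,-0.2,0,0],[0,0,-0.27,0.2,-0.2,0,0],[0,0,-0.13,0.1,-0.1,0,0],[0,0,0,0,0,0,0],[0,0,0,0,0,0,0],[0,0,0,0,0,0,0]]' && python3 st.py pics/w6.png
python3 - <<'E'
from h import *
c=cam("wrist"); s=robot.state();p=s["position"];R=Rot.from_euler("xyz",s["ee_rot"],degrees=True);print(p,s["ee_rot"])
im=cv2.cvtColor(c["image"],cv2.COLOR_RGB2GRAY).astype(int)
print(im[180:225,317].tolist())
for x,dz in((.04,-.0073),(.04,.0267)):
    print("expected edge row",[proj(c,p+R.apply([x+e,0,-dz])) for e in(0,.002)])
for o in silhouettes("wrist","small_tin")+silhouettes("wrist","middle_tin"):
    y,x=np.where(o["region"]);print(o["confidence"],y.mean(),x.mean(),y.min(),y.max(),x.min(),x.max())
E
```

```text
clock: 18.95
position: [0.448, 0.199, 0.2046]
ee_rot: [-179.9, 0.0, 99.5]
force: [0.4, 0.7, -2.6]
finger_gap: 0.0511
grasp_force: 49.6
middle_tin 0.65 [0.4222 0.3122 9.2096 0.042 ] 0.984
[0.4482 0.1991 0.2051] [-179.9004    0.0077   99.5197]
[126, 107, 89, 86, 91, 89, 86, 82, 73, 66, 62, 61, 62, 61, 58, 57, 53, 59, 70, 75, 79, 82, 83, 88, 93, 106, 130, 150, 161, 167, 172, 175, 175, 175, 175, 175, 175, 175, 175, 175, 174, 175, 175, 174, 175]
expected edge row [(np.float64(187.82511034823273), np.float64(317.12258690039374)), (np.float64(184.3738514305716), np.float64(317.12068375514565))]
expected edge row [(np.float64(209.10471040316173), np.float64(317.23238034455863)), (np.float64(204.85415613974845), np.float64(317.2305477924091))]
0.75 263.8134413441344 316.55595559555957 187 346 259 376
0.6 182.7605315238903 213.19197059655076 151 216 173 254
0.34 101.4771573604061 326.56852791878174 11 128 279 347
0.65 61.75169245647969 309.0708413926499 3 123 273 345
```

View pics/w6.png

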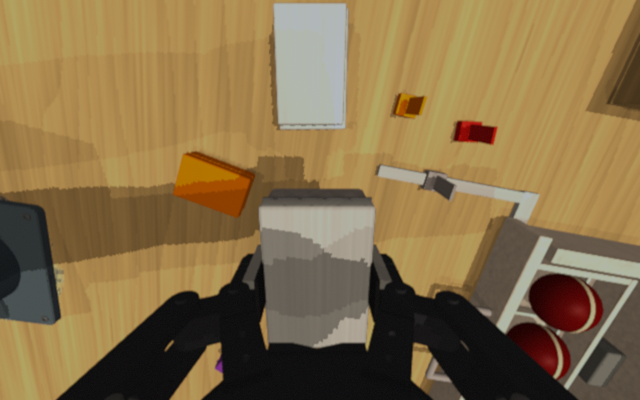

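```bash
python3 plan.py .4224 .3122 .135 99.5 0 .02 | head -2; python3 -m inch '[[0,0,0,0.15,0,0.1,0],[0,0,0,0.3,-0.018,0.2,0],[0,0,0,0.3,-0.018,0.15,0],[0,0,0,0.14,-0.01,0.08,0],[0,0,0,0.06,-0.004,0.05,0],[0,0,0,0,0,0,0],[0,0,0,0,0,0,0],[0,0,0,0,0,0,0]]' && python3 plan.py .4224 .3122 .09 99.5 0
```

```text
7 joints [16.1 -2.6 -2.6 90.1  0.  96.6]
[[-0.003, 0.0, 0.001, 0.138, -0.008, 0.084, 0.0], [-0.003, 0.0, 0.001, 0.138, -0.008, 0.084, 0.0], [-0.003, 0.0, 0.001, 0.138, -0.008, 0.084, 0.0], [-0.003, 0.0, 0.001, 0.138, -0.008, 0.084, 0.0], [-0.003, 0.0, 0.001, 0.138, -0.008, 0.084, 0.0], [-0.003, 0.0, 0.001, 0.138, -0.008, 0.084, 0.0], [-0.003, 0.0, 0.001, 0.138, -0.008, 0.084, 0.0]]
clock: 20.1
position: [0.4236, 0.3103, 0.1368]
ee_rot: [180.0, -0.0, 99.5]
force: [1.2, -0.3, -1.7]
finger_gap: 0.0513
grasp_force: 49.6
1 joints [ 28.9   2.7  -5.1  82.2   0.  109.4]
[[0.002, -0.001, 0.002, 0.017, -0.007, 0.39, 0.0]]
```

```bash
python3 -m inch '[[0,0,0,0.017,-0.007,0.1,0],[0,0,0,0,0,0.14,0],[0,0,0,0,0,0.08,0],[0,0,0,0,0,0.04,0],[0,0,0,0,0,0,0],[0,0,0,0,0,0,0],[0,0,0,0,0,0,0],[0,0,0,0,0,0,0]]' && python3 plan.py .4224 .3122 .0873 99.5 0
```

```text
clock: 20.9
position: [0.4219, 0.3131, 0.0933]
ee_rot: [-180.0, -0.0, 99.6]
force: [0.3, 0.1, -1.7]
finger_gap: 0.0512
grasp_force: 49.6
1 joints [ 29.3   3.6  -9.1  77.2   0.  109.7]
[[-0.001, -0.006, 0.02, -0.009, 0.003, 0.05, 0.0]]
```

```bash
python3 -m inch '[[0,0,0,-0.007,0.003,0.02,0],[0,0,0,0,0,0.015,0],[0,0,0,0,0,0.01,0],[0,0,0,0,0,0,0],[0,0,0,0,0,0,0],[0,0,0,0,0,0,0]]'
```

```text
clock: 21.5
position: [0.4219, 0.312, 0.0872]
ee_rot: [-179.9, 0.0, 99.6]
force: [-1.5, -0.5, -0.1]
finger_gap: 0.051
grasp_force: 49.7
```

```bash
python3 -m inch '[[0,0,0,0,0,0.006,0],[0,0,0,0,0,0,0],[0,0,0,0,0,0,0.8],[0,0,0,0,0,0,1],[0,0,0,0,0,0,1],[0,0,0,0,0,0,1]]' && python3 -m inch '[[0,0,0,0,0,-0.05,1],[0,0,0,0,0,-0.2,1],[0,0,0,0,0,-0.3,1],[0,0,0,0,0,-0.3,1],[0,0,0,-0.05,0,-0.15,1],[0,0,0,0,0,-0.05,1],[0,0,0,0,0,0,1],[0,0,0,0,0,0,1]]' && python3 st.py pics/s2.png
python3 - <<'E'
from h import *
c=cam("wrist"); im=c["image"].copy()
for p,t in(([.4229,.3125,np.radians(9.5),0],"base_tin"),):
    pass
cv2.imwrite("pics/s2c.png",cv2.resize(im[80:300,200:440,::-1],None,fx=3,fy=2.7,interpolation=cv2.INTER_CUBIC))
E
python3 plan.py .60 .08 .25 90 0.45
```

```text
clock: 22.1
position: [0.4218, 0.3121, 0.0861]
ee_rot: [-179.9, -0.0, 99.6]
force: [-0.3, 0.3, 0.6]
finger_gap: 0.0856
grasp_force: 0.0
clock: 22.9
position: [0.4225, 0.306, 0.211]
ee_rot: [-179.8, 0.0, 99.6]
force: [-0.0, 0.4, -1.0]
finger_gap: 0.0851
grasp_force: 0.0
middle_tin 0.93 [ 0.4232  0.3122 10.2485  0.042 ] 0.374
base_tin 0.63 [0.4238 0.3123 9.6383 0.    ] 0.324
small_tin 0.76 [0.4215 0.3124 9.5932 0.08  ] 0.972
7 joints [ 28.5   2.3   2.9  90.8   0.  108.9]
[[-0.007, 0.002, 0.299, -0.3, 0.163, -0.047, 0.45], [-0.007, 0.002, 0.299, -0.296, 0.171, -0.047, 0.45], [-0.007, 0.002, 0.299, -0.292, 0.178, -0.047, 0.45], [-0.007, 0.002, 0.299, -0.288, 0.185, -0.047, 0.45], [-0.007, 0.002, 0.299, -0.283, 0.192, -0.047, 0.45], [-0.007, 0.002, 0.299, -0.279, 0.198, -0.047, 0.45], [-0.007, 0.002, 0.299, -0.274, 0.205, -0.047, 0.45]]
```

View pics/s2c.png

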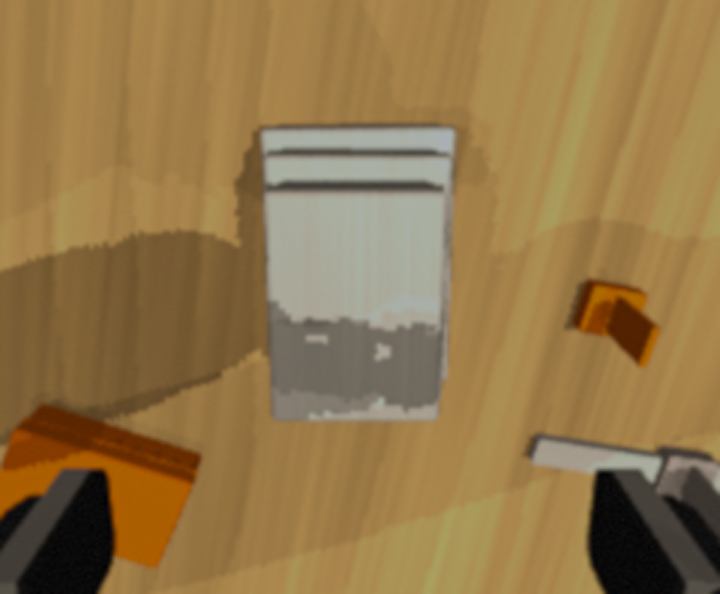

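```bash
python3 -m inch '[[0,0,0.15,-0.15,0.08,-0.04,0.45],[0,0,0.3,-0.3,0.17,-0.05,0.45],[0,0,0.3,-0.3,0.17,-0.05,0.45],[0,0,0.3,-0.29,0.18,-0.05,0.45],[0,0,0.3,-0.29,0.19,-0.05,0.45],[0,0,0.3,-0.28,0.19,-0.05,0.45],[0,0,0.3,-0.28,0.2,-0.04,0.45],[0,0,0.15,-0.14,0.1,0,0.45]]' && python3 -m inch '[[0,0,0,0,0,0,0.45],[0,0,0,0,0,0,0.45],[0,0,0,0,0,0,0.45],[0,0,0,0,0,0,0.45]]'
python3 - <<'E'
from h import *
s=robot.state();print(s["position"],s["ee_rot"])
c=cam("wrist"); cv2.imwrite("pics/h1.png",c["image"][:,:,::-1])
for t in("tray_handle","tray_edge","marker"):
    for o in place_of("wrist",t):
        r,k=o["point"];r*=400;k*=640;z=dict(tray_handle=.05,tray_edge=.037,marker=0)[t];print(t,round(o["confidence"],2),round(r),round(k),atz(c,r,k,z))
E
```

```text
clock: 23.95
position: [0.601, 0.075, 0.2513]
ee_rot: [-179.9, 0.1, 89.8]
force: [-0.6, -0.5, 0.2]
finger_gap: 0.0382
grasp_force: 0.0
clock: 24.35
position: [0.5985, 0.0792, 0.2518]
ee_rot: [-179.9, 0.0, 90.1]
force: [-0.2, 0.0, 0.8]
finger_gap: 0.0384
grasp_force: 0.0
[0.5985 0.0792 0.2518] [-179.8939    0.0011   90.0738]
tray_handle 0.92 226 358 [0.6529 0.01   0.05  ]
tray_edge 0.87 83 406 [0.7033 0.189  0.037 ]
marker 0.76 0 331 [0.6146 0.2843 0.    ]
marker 0.72 58 317 [0.5979 0.221  0.    ]
```

View pics/h1.png

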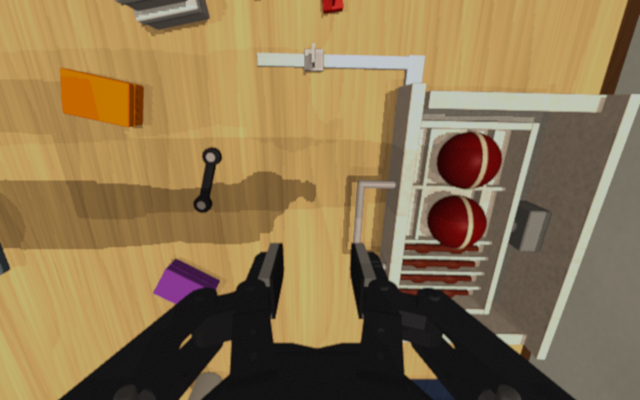

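Run:
```python
from h import *
c=cam("wrist")
A=cv2.resize(c["image"][30:90,280:440,::-1],None,fx=5,fy=5,interpolation=cv2.INTER_CUBIC)
B=cv2.resize(c["image"][160:260,330:410,::-1],None,fx=4,fy=3,interpolation=cv2.INTER_CUBIC)
B=cv2.copyMakeBorder(B,0,0,0,480,cv2.BORDER_CONSTANT)[:290]
cv2.imwrite("pics/h2.png",np.vstack([A,B]))
g=cv2.cvtColor(c["image"],cv2.COLOR_RGB2GRAY).astype(int)
for r in(195,205,215,225,235): print(r,g[r,350:402].tolist())
for r in (110,130,150): print(r,g[r,388:422].tolist())
```

```text
195 [106, 137, 143, 142, 147, 142, 112, 115, 134, 147, 156, 151, 142, 136, 147, 151, 152, 152, 154, 157, 158, 159, 158, 157, 148, 119, 102, 100, 98, 93, 89, 85, 86, 85, 84, 83, 81, 80, 81, 82, 81, 81, 81, 81, 80, 81, 80, 94, 137, 174, 190, 192]
205 [120, 147, 152, 153, 150, 119, 112, 129, 143, 153, 152, 144, 140, 150, 151, 154, 161, 164, 166, 168, 168, 168, 169, 160, 133, 119, 118, 116, 113, 106, 106, 107, 105, 102, 98, 88, 81, 80, 82, 82, 81, 81, 82, 83, 82, 82, 98, 147, 178, 190, 192, 194]
215 [153, 159, 159, 157, 132, 112, 124, 139, 150, 153, 146, 136, 138, 149, 151, 154, 161, 166, 166, 168, 167, 167, 160, 135, 119, 117, 116, 113, 107, 105, 106, 105, 101, 98, 90, 86, 88, 88, 90, 90, 88, 89, 88, 88, 85, 112, 165, 187, 188, 187, 186, 185]
225 [154, 157, 161, 149, 125, 132, 144, 161, 167, 160, 148, 144, 152, 154, 155, 161, 164, 166, 167, 166, 165, 158, 134, 118, 116, 116, 116, 115, 110, 107, 105, 99, 90, 87, 87, 88, 89, 89, 86, 87, 90, 92, 90, 88, 121, 175, 194, 196, 196, 195, 194, 194]
235 [155, 159, 156, 129, 130, 149, 160, 166, 162, 151, 142, 154, 156, 153, 153, 161, 165, 167, 166, 165, 161, 143, 121, 116, 116, 113, 108, 108, 106, 104, 102, 98, 92, 89, 89, 89, 89, 89, 90, 89, 89, 88, 95, 133, 177, 193, 195, 194, 195, 195, 194, 195]
110 [116, 111, 110, 109, 108, 103, 96, 91, 90, 90, 90, 90, 91, 91, 90, 88, 89, 90, 90, 96, 133, 179, 194, 196, 196, 196, 195, 195, 195, 195, 196, 196, 197, 189]
130 [108, 109, 108, 106, 101, 93, 89, 89, 90, 90, 90, 92, 92, 91, 92, 90, 89, 109, 157, 187, 195, 196, 196, 196, 195, 195, 196, 195, 195, 196, 193, 188, 192, 194]
150 [87, 88, 86, 85, 83, 81, 80, 82, 81, 81, 81, 82, 80, 80, 84, 115, 168, 191, 196, 195, 193, 193, 193, 193, 194, 194, 194, 193, 190, 190, 192, 185, 153, 124]
```

View pics/h2.png

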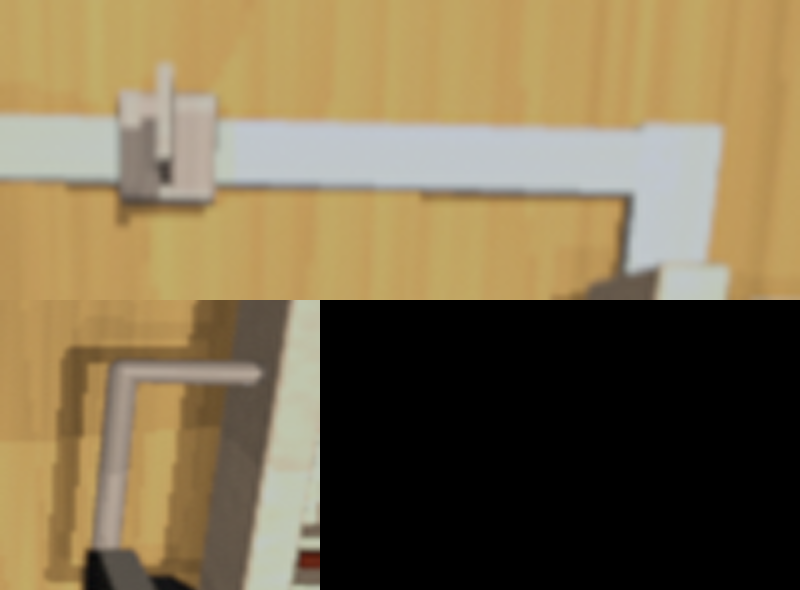

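Run:
```python
from h import *
c=cam("wrist")
E=np.array([atz(c,r,k,.067)for r,k in((110,408.2),(130,405.8),(150,403.4),(205,396.8),(215,395.5),(225,394.2),(235,393.0))]);print(E[:,:2])
f=np.polyfit(E[:,1],E[:,0],1);print("face slope deg",np.degrees(np.arctan(-f[0])))
M=[atz(c,r,k,.06) for r,k in((43,313),(61,313),(52,312.8))];print(M, "clip", atz(c,30+97/5,280+168/5,.014))
d=M[2];print("pull",(np.polyval(f,d[1])-d[0]), "face x at marker y, handle y:",np.polyval(f,d[1]),np.polyval(f,.01))
R=[atz(c,30+y/5,280+x/5,.006) for x,y in((20,115),(620,128))];print("rail",R)
a=np.array([[355,225],[360.2,187]]);H=[atz(c,r,k,.05) for r,k in((195,359.5),(215,357),(235,355.8-.6))];print("bar",H)
s=robot.state();print(s["position"])
```

```text
[[0.7008 0.158 ]
 [0.7004 0.1362]
 [0.6999 0.1133]
 [0.6984 0.0449]
 [0.698  0.0314]
 [0.6976 0.0176]
 [0.6973 0.0035]]
face slope deg -1.3173006558415883
[array([0.5943, 0.226 , 0.06  ]), array([0.5942, 0.2087, 0.06  ]), array([0.5941, 0.2174, 0.06  ])] clip [0.5944 0.228  0.014 ]
pull 0.10820185356449863 face x at marker y, handle y: 0.7022587095263937 0.6974888466273477
rail [array([0.5572, 0.2254, 0.006 ]), array([0.7079, 0.2223, 0.006 ])]
bar [array([0.6538, 0.0526, 0.05  ]), array([0.6519, 0.0246, 0.05  ]), array([ 0.6508, -0.0048,  0.05  ])]
[0.599  0.0784 0.2519]
```

```bash
python3 plan.py .652 .01 .12 88.7 .45 .04; python3 -m inch '[[0,0,0.1,-0.05,0.05,0.1,0.45],[0,0,0.1,-0.12,0.1,0.25,0.45],[0,0,0.1,-0.13,0.1,0.28,0.45],[0,0,0,-0.13,0.1,0.25,0.45],[0,0,0,-0.1,0.07,0.15,0.45],[0,0,0,-0.04,0.03,0.07,0.45],[0,0,0,0,0,0,0.45],[0,0,0,0,0,0,0.45]]' && python3 plan.py .6525 .01 .032 88.7 .45 .04
```

```text
4 joints [ 1.1 15.4 22.3 96.9 -0.  91.1]
[[-0.004, 0.001, 0.071, -0.142, 0.111, 0.275, 0.45], [-0.004, 0.001, 0.071, -0.142, 0.112, 0.275, 0.45], [-0.004, 0.001, 0.071, -0.141, 0.112, 0.275, 0.45], [-0.004, 0.001, 0.071, -0.141, 0.113, 0.275, 0.45]]
clock: 25.45
position: [0.6524, 0.0089, 0.1211]
ee_rot: [180.0, -0.0, 88.6]
force: [0.5, 0.6, 0.5]
finger_gap: 0.0381
grasp_force: 0.0
3 joints [-5.1 22.  15.6 83.6  0.  86.3]
[[0.001, 0.0, -0.008, 0.003, 0.0, 0.248, 0.45], [0.001, 0.0, -0.008, 0.003, 0.0, 0.248, 0.45], [0.001, 0.0, -0.008, 0.003, 0.0, 0.248, 0.45]]
```

```bash
python3 -m inch '[[0,0,-0.02,0.01,0,0.1,0.45],[0,0,0,0,0,0.2,0.45],[0,0,0,0,0,0.2,0.45],[0,0,0,0,0,0.13,0.45],[0,0,0,0,0,0.07,0.45],[0,0,0,0,0,0.03,0.45],[0,0,0,0,0,0,0.45],[0,0,0,0,0,0,0.45]]' && python3 -m inch '[[0,0,0,0,0,0.01,0],[0,0,0,0,0,0,0],[0,0,0,0,0,0,0],[0,0,0,0,0,0,0],[0,0,0,0,0,0,0],[0,0,0,0,0,0,0]]' 80
```

```text
clock: 26.25
position: [0.6526, 0.0098, 0.0334]
ee_rot: [180.0, 0.0, 88.7]
force: [-0.4, 0.9, -0.4]
finger_gap: 0.0387
grasp_force: 0.0
clock: 26.85
position: [0.6534, 0.0097, 0.032]
ee_rot: [179.9, 0.0, 88.7]
force: [6.1, -0.4, 0.9]
finger_gap: 0.0076
grasp_force: 78.2
```

```bash
python3 -m inch '[[0,0,0,0,-0.05,0,0],[0,0,0,0,-0.1,0,0],[0,0,0,0,-0.15,0,0],[0,0,0,0,-0.2,0,0],[0,0,0,0,-0.18,0,0],[0,0,0,0,-0.12,0,0],[0,0,0,0,-0.06,0,0],[0,0,0,0,-0.03,0,0]]' && python3 -m inch '[[0,0,0,0,0,0,0],[0,0,0,0,0,0,0],[0,0,0,0,0,0,0],[0,0,0,0,0,0,0]]'
cat > t.py <<'E'
from h import *
c=cam("wrist");cv2.imwrite("pics/t_w.png",c["image"][:,:,::-1]);s=robot.state();print(s["position"],s["ee_rot"],s["finger_gap"])
for n in("wrist","top","scene"):
    C=c if n=="wrist" else cam(n)
    cv2.imwrite(f"pics/t_{n}.png",C["image"][:,:,::-1])
    print(n,"blade top",proj(C,[.5941,.2174,.06]),"face corner",proj(C,[.5946,.188,.067]))
    for t,z in(("tray_handle",.05),("tray_edge",.037),("marker",0)):
        for o in place_of(n,t)[:3]:
            r,k=o["point"];print(" ",t,round(o["confidence"],2),round(r*400),round(k*640),atz(C,r*400,k*640,z))
W=cv2.imread("pics/t_wrist.png");T=cv2.imread("pics/t_top.png");Sc=cv2.imread("pics/t_scene.png")
a=cv2.resize(T[150:210,220:300],(400,300),interpolation=2);b=cv2.resize(Sc[240:315,310:410],(400,300),interpolation=2)
cc=cv2.resize(W[:150,200:600],(800,300),interpolation=2)
cv2.imwrite("pics/t_all.png",np.vstack([cc,np.hstack([a,b])]))
E
python3 t.py
```

```text
clock: 27.65
position: [0.5473, 0.0119, 0.032]
ee_rot: [179.7, 0.0, 88.7]
force: [10.2, -1.0, -3.6]
finger_gap: 0.0074
grasp_force: 79.0
clock: 28.05
position: [0.5479, 0.0119, 0.032]
ee_rot: [179.7, 0.0, 88.7]
force: [8.5, -1.4, -3.1]
finger_gap: 0.0073
grasp_force: 79.2
[0.5479 0.0119 0.032 ] [179.7184   0.0337  88.6734] 0.007271962969976947
wrist blade top (np.float64(-419.0572188991069), np.float64(485.9349040370795)) face corner (np.float64(-278.509992580347), np.float64(484.2377778749665))
  tray_handle 0.59 276 318 [0.5477 0.0115 0.05  ]
top blade top (np.float64(171.30250428321014), np.float64(231.28490252232677)) face corner (np.float64(170.40400560222733), np.float64(243.69556356072428))
  tray_edge 0.89 175 244 [0.5914 0.1935 0.037 ]
  marker 0.74 170 213 [0.6122 0.2788 0.    ]
  marker 0.72 250 195 [0.4219 0.3059 0.    ]
  marker 0.56 181 239 [0.5872 0.2163 0.    ]
scene blade top (np.float64(263.7859259043912), np.float64(370.1940302553971)) face corner (np.float64(254.11906385691816), np.float64(358.97071398341524))
  tray_handle 0.57 208 311 [0.5505 0.0111 0.05  ]
  tray_edge 0.86 266 357 [0.6001 0.1903 0.037 ]
  marker 0.74 287 418 [0.5335 0.3037 0.    ]
  marker 0.65 303 383 [0.6152 0.2739 0.    ]
  marker 0.64 283 368 [0.5963 0.2187 0.    ]
```

View pics/t_all.png

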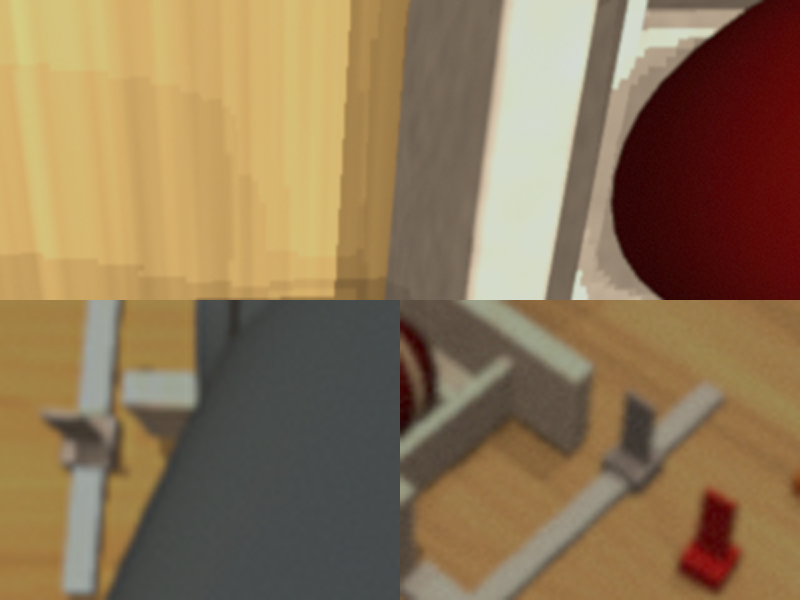

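```bash
python3 -m inch '[[0,0,0,0,-0.01,0,0],[0,0,0,0,-0.013,0,0],[0,0,0,0,0,0,0],[0,0,0,0,0,0,0],[0,0,0,0,0,0,0]]'
python3 - <<'E'
from h import *
c=cam("top");g=np.mean([cv2.cvtColor(c["image"],cv2.COLOR_RGB2GRAY).astype(float)],0)
print("rows 166-184 blade");
for k in range(227,242): print(k,g[166:186,k].astype(int).tolist())
print("panel")
for k in range(245,260,2): print(k,g[160:184,k].astype(int).tolist())
print("row per 10mm",proj(c,[.594,.2174,.06])[0]-proj(c,[.604,.2174,.06])[0])
E
```

```text
clock: 29.15
position: [0.5454, 0.012, 0.032]
ee_rot: [179.7, 0.0, 88.7]
force: [8.6, 0.4, -2.6]
finger_gap: 0.0075
grasp_force: 79.1
rows 166-184 blade
227 [132, 132, 132, 131, 130, 131, 129, 125, 126, 128, 128, 129, 129, 131, 132, 132, 134, 133, 133, 135]
228 [132, 133, 133, 131, 131, 134, 129, 116, 116, 124, 128, 128, 131, 131, 132, 133, 134, 134, 133, 134]
229 [132, 132, 132, 131, 131, 136, 131, 106, 96, 113, 126, 129, 129, 131, 131, 133, 132, 134, 133, 135]
230 [132, 132, 133, 130, 131, 138, 138, 109, 78, 93, 117, 129, 129, 131, 130, 131, 133, 133, 133, 134]
231 [132, 132, 132, 131, 130, 138, 141, 112, 71, 73, 102, 120, 127, 130, 130, 130, 129, 129, 132, 134]
232 [132, 133, 132, 131, 130, 137, 139, 112, 69, 61, 77, 101, 120, 131, 134, 134, 122, 116, 125, 133]
233 [131, 132, 132, 129, 129, 136, 140, 114, 71, 57, 62, 82, 117, 137, 144, 142, 115, 98, 116, 130]
234 [131, 133, 131, 130, 131, 135, 139, 112, 71, 57, 59, 71, 106, 127, 133, 131, 110, 103, 124, 141]
235 [138, 139, 139, 139, 142, 144, 138, 107, 70, 57, 59, 64, 81, 93, 99, 99, 97, 124, 151, 160]
236 [153, 154, 155, 157, 159
[... 827 characters left out ...]
, 132, 130, 130, 147, 159, 161, 160, 161, 162, 152, 119, 83, 75, 75, 82, 99, 117, 128, 131, 129, 130, 130]
251 [131, 133, 133, 130, 133, 148, 160, 161, 161, 161, 161, 154, 122, 84, 74, 77, 76, 79, 97, 115, 120, 122, 126, 132]
253 [130, 132, 132, 131, 132, 146, 157, 160, 160, 161, 162, 153, 121, 82, 73, 78, 76, 77, 82, 88, 89, 89, 90, 90]
255 [132, 132, 133, 131, 130, 139, 154, 159, 161, 160, 162, 155, 123, 83, 74, 77, 78, 77, 77, 77, 73, 66, 62, 62]
257 [126, 127, 126, 126, 126, 140, 156, 161, 162, 161, 164, 159, 125, 84, 72, 71, 66, 63, 62, 62, 63, 65, 66, 67]
259 [76, 74, 74, 73, 73, 79, 86, 89, 89, 92, 96, 100, 87, 67, 61, 62, 62, 65, 65, 67, 68, 68, 69, 69]
row per 10mm 4.362934337221702
```

Run:
```python
from h import *
c=cam("top")
b=atz(c,173.2,233,.06);f=atz(c,172.05,252,.067);print(b,f)
# face extrapolated to blade's y along the tray's y axis (yaw -1.3 deg)
print("face minus blade mid (mm, + = pull more):",1e3*(f[0]+np.tan(np.radians(1.3))*(b[1]-f[1])-(b[0]+.0015)))
```

```text
[0.5898 0.2133 0.06  ] [0.5911 0.1694 0.067 ]
face minus blade mid (mm, + = pull more): 0.8073502110477193
```

```bash
python3 -m inch '[[0,0,0,0,-0.003,0,0],[0,0,0,0,0,0,0],[0,0,0,0,0,0,0],[0,0,0,0,0,0,0]]' && python3 -c "
from station import workorder; print(workorder.finish_job())"
```

```text
clock: 29.65
position: [0.5452, 0.012, 0.032]
ee_rot: [179.7, 0.0, 88.7]
force: [9.7, -0.2, -2.9]
finger_gap: 0.0069
grasp_force: 79.1
the job is handed in; nothing more can be done
None
```

The job is handed in: both tins are stacked on the largest tin, centred to about 1 mm, and the tray is held about 108 mm out, with its front face within about 1 mm of the marker blade; I viewed 11 pictures, one over the limit of 10.

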